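Hold the tulip stem centred in the gluing jig

ROBOT

A 6-joint arm with a two-finger parallel gripper is mounted at the origin on the work surface. World frame = base frame: x ahead of the robot, y to its left, z up, the work surface at z = 0. Lengths are in m, angles in rad, forces in N, time in s.
With the tool pointing down it reaches from about 0.35 to 1 m from the base axis. Payload 7.1 kg.
Tool frame: the origin (TCP) lies at the very end of the fingers, on their centre line; the grasp point (between the pads) lies 19 mm behind it; z points along the fingers, y is the direction in which the jaws open and shut (so a half turn about z gives the same grasp; the last joint's range is limited). The gripper opens to 85 mm and grips with 20 to 120 N. Pads are 22 mm wide; open, the fingers measure 114 mm over their backs; the gripper's body (76 mm by 85 mm) begins 54 mm behind the grasp point. The pads swing forward as they close: fully open they stand 13 mm farther back than shut.
Start: joints at [1.155, 0.423, 1.63, -0, 1.089, -0.019], TCP at [0.242, 0.576, 0.231] pointing down, gripper open.
Joint ranges: [-3, 3], [-0.9, 2.11], [0.09, 2.58], [-1.31, 4.45], [0.11, 2.69], [-2.54, 2.54]. Speed limits (rad/s): [2.39, 2.39, 3.01, 3.14, 3.14, 3.14].

INTERFACE

Orientations are given as a unit quaternion [x, y, z, w].
In Python, from plant import robot gives the robot as it stands.
- The arm moves only by the tool servo_tool, never from a script. Its argument "commands" is a list that holds one entry, the list of rows, each a list of 6 numbers: the shift along the tool's x, y, z in m, then the turn, a rotation vector about the tool's x, y, z in degrees. In form: [[[dx, dy, dz, ax, ay, az], ...]]. A call has 1 to 10 rows; each row shifts and turns the commanded pose from where the row before left it, along the tool's axes as they then stand; what a row does not reach is not made up. A row lasts 1/10 s, in which the tool goes at most 50 mm and 8.59 degrees, less where a joint would pass 70% of its speed; a pose out of reach is approached as far as the arm can. A call with a gripper value outside its range is refused whole. "grip" is the closure, from -1 (fully open) to 1 (shut), so that 0 is half open, set as the call begins (left out, the last holds). The fingers move at their own pace and stop on an object; "squeeze" is the grip in N (left out, the last holds). Time passes only in rows, so rows that do not move let the fingers close. It gives the time, the measured TCP pose, the force and the opening at its end, in the units of the state.
- robot.observe(): the state, without advancing time (a new reading comes with each control period).
- robot.snapshot(name): name is "scene" or "top" or "wrist"; returns a dict with "pixels" (480x640x3 uint8, red, green, blue), "vertical_fov" (degrees; the focal length in pixels is half the picture's height over the tangent of half this angle, whatever the lens; pixels are square), "cx", "cy" (the principal point, pixels), "k1" (the pictures are not rectified: a ray, as slopes to the right and down, at radius r is drawn at 1 + k1 r^2 times it, then the intrinsics apply), "rvec" (rotation vector, rad) and "tvec" (3), from world to camera coordinates, as OpenCV has them. Camera axes: x right, y down, z forward; pixel columns grow to the right and rows downward; lengths in m; the calibration is good to about 2 mm. A picture is of the moment at which its call begins. There is no depth.
- robot.hand_in(): hands the job in, once; it reports no verdict.
Trained networks look in a picture, given as the dict that the camera call returned (one of the last four; its "shot" number tells which), for a name from the list of things; names that differ only in an ending like _2 or _b are one class to them, and where a whole thing is asked for, a point or a joint stands for the part that bears it (a point fixed in the world has none). Each returns a list of dicts, best first, with "score" (0 to 1); they miss things now and then, are a little off and sometimes report something else, mostly with a low value. They report only what shows in the picture. A call takes as long as a camera call. They do not tell look-alikes from the thing itself.
- robot.outline_of(picture, target): "pixels" (480x640 bool, what is visible of it).
- robot.place_of(picture, target): "at" ([x, y, z] in m, in world coordinates, good to about 4 mm: a listed point, or the origin of a listed thing).
The state is a dict: "time_s": time; "q": joint angles; "qvel": joint speeds; "joint_efforts": joint torques, N m; "position": TCP position; "ee_rot": TCP orientation; "contact_force": force on the tool from outside, world axes, zero at the start; "ft_torque": the same for the moment, N m; "opening": opening from 0.0 (shut) to 1.0 (fully open).
Only numpy, scipy, OpenCV 4.12 (cv2) and the standard library are available. Lean on these libraries where they do the work, as an engineer would, in place of code of your own. Each camera call takes 0.05 s, during which the arm holds its last target. There are 200 camera calls.

TASK

A paint pot blocks the hole in the blue guide plate of the gluing jig: lift it off and set it down upright, without dropping it, in the middle of the cork mat. Then draw the wooden tulip out of its stand and lower its stem through the guide hole, never letting it touch the jig, until the white band on the stem is level with the top of the plate; finish still holding the tulip there, upright, still and centred in the hole, with nothing else carrying it. Leave the glue bottle, the cardboard tube and the crayon box where they are.

Things in the scene. Friction and masses are not known exactly. Their poses are not given: they have to be found in the camera images.
- jig: fixed gluing jig: plywood base board 100 x 130 mm and 12 mm thick, a plywood cheek at each y end, and on them the blue guide plate, 90 mm along the jig's x, 130 mm along its y, 16 mm thick, underside 84 mm and top 100 mm above the table. Open under the plate along x; the 72 mm between base board and plate is empty. Origin: centre of the underside, on the table; z up. It may stand turned up to about 0.4 rad either way
- jig_hole (a point): centre of the vertical guide hole at the top face of the blue plate, 100 mm above the table; round through hole, 28 mm wide, 16 mm deep, in the middle of the plate; axes as the jig's. Hidden under the paint pot at first
- pot: loose shut paint pot: cylinder 48 mm wide, 52 mm high, orange body, white lid (top 14 mm, as wide as the body), about 90 g. Stands on the guide plate over the hole, up to 6 mm off in x and y. Origin: centre of its underside, z up
- mat: fixed square cork mat lying flat, 140 x 140 mm, 4 mm thick. Origin: centre of its underside, on the table; z up, x and y along its edges
- stand: fixed wooden block 70 x 70 mm, 50 mm high, with a vertical socket in the middle of its top: 14 mm wide, 40 mm deep (floor 10 mm above the table). The tulip stands loosely in it. Origin: centre of its underside, on the table; z up
- tulip: loose wooden tulip, about 80 g, standing upright in the stand: green round stem 12 mm thick and 150 mm long, on it the purple bud, a square block 28 x 28 mm and 40 mm high (150 to 190 mm above the lower end; flat faces across x and y, any two opposite ones make the grip) with small petal points to 203 mm. Origin: centre of the stem's lower end; z up along the stem to the bud. In the stand the lower end is 10 mm above the table
- tulip_tip (a point): centre of the stem's lower end (the tulip's origin)
- tulip_band (a point): centre of the white band (12 mm long) on the stem, on the stem's axis 65 mm above its lower end
- tulip_bud (a point): centre of the purple bud, on the axis 170 mm above the lower end
- glue: loose white glue bottle with blue label and red cap, 48 mm wide, 120 mm high; origin: centre of its underside. Bystander
- tube: loose upright brown cardboard tube, 42 mm wide, 85 mm high; origin: centre of its underside. Bystander
- crayons: loose yellow crayon box with coloured stripes on top, lying flat, 50 x 100 mm (x, y), 20 mm high; origin: centre of its underside. Bystander
Not all that is in view belongs to the job. Leave any yellow look-alike of the pot alone. Of the things that look like the jig, the smaller one is meant.

How it is judged:
By the outcome, as a careful person would: the job done as asked, in the order asked, and still so for the second after the job is handed in, while the arm keeps its last pose, push and grip.
It also fails if it takes over 64 s, if anything falls off the work surface, if the arm or the gripper's body presses on something with over 40 N, if the wrist force passes 120 N, or if a joint passes its speed limit or range.

## Working session

There is one attempt and no reset: what is moved stays moved. The work goes in short steps, Python scripts to look and compute and a tool call to move; the robot and the scene stay as the last step left them, time stands still between calls to the robot, and variables do not carry over. Pictures are saved under pics/ and viewed, about 8 in all and at most 12, crops included, and the job is handed in when it is done.

Besides the shell and the picture viewer there is one more tool, called after "Emit:" as name([rows], argument=value, ...), one row to a line, values as JSON. servo_tool: Moves the arm, as the interface text tells. Its arguments: {"type":"object","properties":{"commands":{"type":"array"},"grip":{"type":"number"},"squeeze":{"type":"number"}},"required":["commands"]}

```bash
mkdir -p pics
cat > h.py <<'E'
import numpy as np,cv2
from plant import robot
from scipy.spatial.transform import Rotation as R
def save(p,n): cv2.imwrite('pics/'+n,p['pixels'][:,:,::-1])
def cam(p):
    f=240/np.tan(np.radians(p['vertical_fov'])/2)
    return f,R.from_rotvec(p['rvec']).as_matrix(),np.array(p['tvec'])
def proj(p,X):
    f,M,t=cam(p);c=np.atleast_2d(X)@M.T+t;s=c[:,:2]/c[:,2:];s=s*(1+p['k1']*(s**2).sum(1,keepdims=True))
    return s*f+[p['cx'],p['cy']]
def toz(p,uv,z):
    f,M,t=cam(p);d=(np.atleast_2d(uv)-[p['cx'],p['cy']])/f;s=d.copy()
    for _ in range(20): s=d/(1+p['k1']*(s**2).sum(1,keepdims=True))
    r=np.c_[s,np.ones(len(s))]@M;o=-M.T@t
    return o+r*((z-o[2])/r[:,2])[:,None]
E
python3 - <<'E'
from h import *
np.set_printoptions(precision=4,suppress=True)
for n in ['scene','top']:
    p=robot.snapshot(n);save(p,n+'1.png')
    for t in ['jig','pot','mat','stand','tulip','tulip_bud','glue','tube','crayons']:
        print(n,t,[(np.round(d['at'],4),round(d['score'],2),proj(p,d['at'])[0].round()) for d in robot.place_of(p,t)])
print(robot.observe())
E
```

```text
scene jig [(array([ 0.5132, -0.0189, -0.0003]), 0.94, array([307., 285.])), (array([ 0.7426, -0.0337, -0.002 ]), 0.71, array([385., 381.])), (array([ 0.2711,  0.2303, -0.0023]), 0.69, array([324., 156.]))]
scene pot [(array([ 0.6437, -0.0238, -0.0006]), 0.93, array([350., 336.])), (array([ 0.3817, -0.0939, -0.0017]), 0.86, array([236., 261.])), (array([ 0.5122, -0.0216,  0.1008]), 0.67, array([305., 257.]))]
scene mat [(array([ 0.4376, -0.2496,  0.0007]), 0.95, array([183., 326.]))]
scene stand [(array([0.4752, 0.2837, 0.0015]), 0.93, array([403., 196.]))]
scene tulip [(array([0.4743, 0.2863, 0.0105]), 0.67, array([404., 192.])), (array([0.471 , 0.2849, 0.0782]), 0.4, array([408., 170.]))]
scene tulip_bud [(array([0.476 , 0.2856, 0.1803]), 0.82, array([419., 135.]))]
scene glue [(array([ 0.7071,  0.2093, -0.0023]), 0.79, array([461., 288.]))]
scene tube [(array([ 0.717 , -0.22  , -0.0016]), 0.64, array([290., 442.]))]
scene crayons [(array([ 0.7399, -0.0319,  0.0008]), 0.68, array([385., 379.]))]
top jig [(array([ 0.5097, -0.024 , -0.0022]), 0.79, array([352., 236.])), (array([ 0.276
[... 552 characters left out ...]
top glue [(array([ 0.7093,  0.2113, -0.0013]), 0.57, array([236., 139.]))]
top tube [(array([ 0.7138, -0.2219,  0.0036]), 0.79, array([450., 135.]))]
top crayons [(array([ 0.7414, -0.0328, -0.0024]), 0.9, array([356., 123.]))]
{'time_s': 1.0, 'q': array([ 1.155 ,  0.4231,  1.6299,  0.    ,  1.0886, -0.019 ]), 'qvel': array([-0.0007,  0.0007,  0.0014,  0.0019,  0.0014,  0.0008]), 'joint_efforts': array([ -0.0002, -55.7359, -28.2144,  -0.0001,   0.0009,  -0.    ]), 'position': array([0.2415, 0.5764, 0.2313]), 'ee_rot': array([ 0.1971,  0.9804,  0.    , -0.    ]), 'contact_force': array([-0.0362, -0.433 ,  0.9773]), 'ft_torque': array([-0.0278, -0.0404,  0.0152]), 'opening': 0.9961262564014717}
```

View pics/scene1.png

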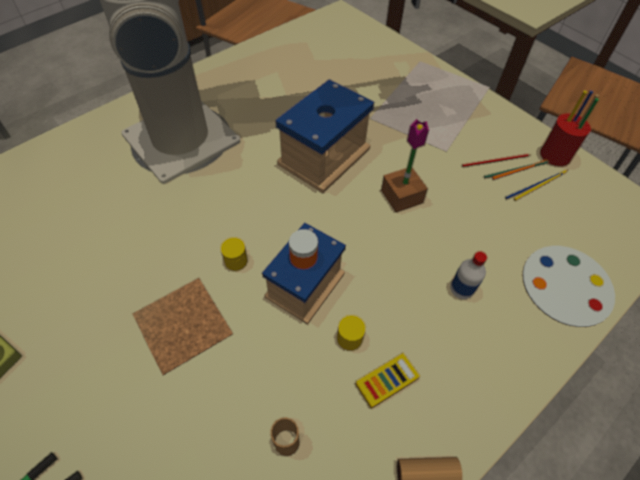

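View pics/top1.png

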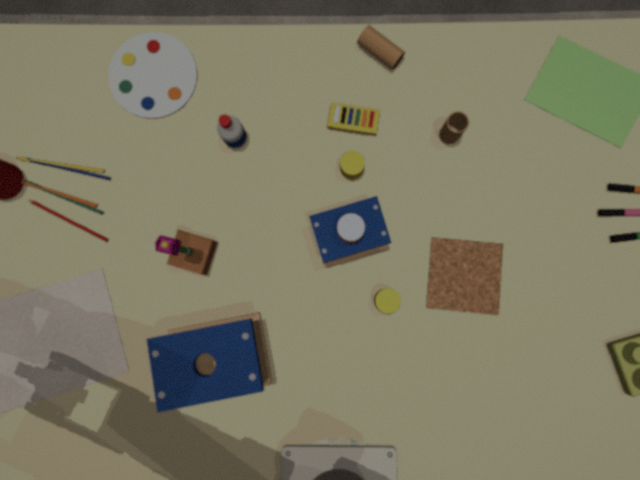

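The scene picture shows two jigs: a bigger one with an open hole at (325,115) and a smaller one at (305,270) with the orange, white-lidded pot on it at (303,250). There are also yellow look-alike pots at (234,254) and (351,332). The tulip is at (410,165) and the mat at (183,325). The smaller jig, the one carrying the orange pot, is the one meant. I'll confirm that in a crop and measure the yaws.

```bash
cat >> h.py <<'E'
def plan(target,yaw=None,o=None):
    """shift in tool axes to world TCP target, and turn about tool z (deg) so that jaw axis (tool y) lies at world angle yaw (mod pi)"""
    o=o or robot.observe();M=R.from_quat(o['ee_rot']).as_matrix()
    d=M.T@(np.array(target)-o['position']);a=0
    if yaw is not None:
        cur=np.arctan2(M[1,1],M[0,1]);a=-((yaw-cur+np.pi/2)%np.pi-np.pi/2)
    return d.round(4),np.degrees(a).round(2)
def st():
    o=robot.observe();M=R.from_quat(o['ee_rot']).as_matrix()
    print('t',round(o['time_s'],2),'p',o['position'].round(4),'tilt',M[:2,2].round(4),'jawyaw',np.degrees(np.arctan2(M[1,1],M[0,1])).round(2),'q',o['q'].round(3),'F',o['contact_force'].round(1),'op',round(o['opening'],3))
E
python3 - <<'E'
from h import *
np.set_printoptions(precision=4,suppress=True)
p=robot.snapshot('top')
hsv=cv2.cvtColor(p['pixels'],cv2.COLOR_RGB2HSV);b=cv2.inRange(hsv,(105,150,60),(125,255,255))
n,l,s,c=cv2.connectedComponentsWithStats(b)
for i in range(1,n):
    if s[i,4]>300:
        pts=np.argwhere(l==i)[:,::-1].astype(np.float32)
        q=cv2.boxPoints(cv2.minAreaRect(pts));W=toz(p,q,.1)[:,:2]
        print(W.mean(0),[np.linalg.norm(W[k]-W[k-1]) for k in range(2)],[np.degrees(np.arctan2(*(W[k]-W[k-1])[::-1])) for k in range(2)])
m=cv2.inRange(hsv,(135,100,40),(165,255,255));print('bud px',m.sum()/255)
m=robot.outline_of(p,'mat')[0]['pixels'];q=cv2.boxPoints(cv2.minAreaRect(np.argwhere(m)[:,::-1].astype(np.float32)));W=toz(p,q,.004)[:,:2];print('mat',W.mean(0),W)
s=robot.snapshot('scene');m=robot.outline_of(s,'mat')[0]['pixels'];q=cv2.approxPolyDP(cv2.findContours(m.astype(np.uint8),0,2)[0][0],8,True)[:,0];W=toz(s,q.astype(float),.004);print('mat scene',W[:,:2].mean(0),len(q))
big=cv2.resize(p['pixels'][180:280,290:420],None,fx=4,fy=4,interpolation=cv2.INTER_CUBIC);cv2.imwrite('pics/crop1.png',big[:,:,::-1])
st()
print(plan((.51,-.021,.30),np.radians(0)))
E
```

```text
[ 0.512  -0.0179] [np.float64(0.08520921507179093), np.float64(0.1244305614163156)] [np.float64(16.83537528805334), np.float64(-73.22190144061614)]
[0.2697 0.241 ] [np.float64(0.12475722833522353), np.float64(0.19022833762247374)] [np.float64(13.559118928379743), np.float64(-79.11903671726698)]
bud px 222.0
mat [ 0.4321 -0.2434] [[ 0.3678 -0.1658]
 [ 0.5077 -0.1799]
 [ 0.4957 -0.3218]
 [ 0.357  -0.306 ]]
mat scene [ 0.4323 -0.2491] 4
t 1.2 p [0.2415 0.5764 0.2313] tilt [0. 0.] jawyaw 67.27 q [ 1.155  0.423  1.63  -0.     1.089 -0.019] F [-0.  -0.3  0. ] op 1.002
(array([-0.4785, -0.4473, -0.0687]), np.float64(67.27))
```

View pics/crop1.png

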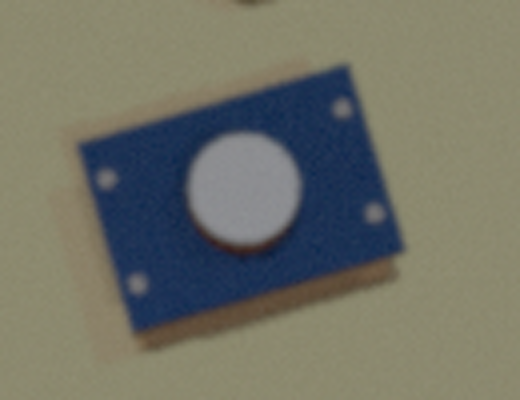

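The crop shows the white lid with an orange rim on the smaller jig, whose plate measures about 90x130 mm with a yaw of about 17°. The bigger one measures about 130x190 mm. So this is the right pot. Moving above it.

Emit:
servo_tool([
  [[0,0,-0.012,0,0,8.4],[0,0,-0.012,0,0,8.4],[0,0,-0.012,0,0,8.4],[0,0,-0.012,0,0,8.4],[0,0,-0.012,0,0,8.4],[0,0,-0.009,0,0,8.4],[0,0,0,0,0,8.4],[0,0,0,0,0,8.4]],
], grip=-1, squeeze=40)

```text
time_s: 2.0
position: [0.2416, 0.5766, 0.3008]
ee_rot: [0.709, 0.705, 0.0, -0.0]
contact_force: [-0.1, 0.4, -1.3]
opening: 1.002
```

Emit:
servo_tool([
  [[-0.04,0.018,0,0,0,0],[-0.04,0.018,0,0,0,0],[-0.04,0.018,0,0,0,0],[-0.04,0.018,0,0,0,0],[-0.04,0.018,0,0,0,0],[-0.04,0.018,0,0,0,0],[-0.04,0.018,0,0,0,0],[-0.04,0.018,0,0,0,0],[-0.04,0.018,0,0,0,0],[-0.04,0.018,0,0,0,0]],
])

```text
time_s: 3.0
position: [0.4224, 0.175, 0.3006]
ee_rot: [0.707, 0.708, 0.0, 0.0]
contact_force: [1.6, 0.5, 0.6]
opening: 0.999
```

Emit:
servo_tool([
  [[-0.04,0.018,0,0,0,0],[-0.04,0.018,0,0,0,0],[-0.04,0.018,0,0,0,0],[-0.04,0.018,0,0,0,0],[-0.037,0.0165,0,0,0,0],[0,0,0,0,0,0],[0,0,0,0,0,0]],
])

```text
time_s: 3.7
position: [0.5106, -0.0209, 0.3001]
ee_rot: [0.708, 0.707, -0.0, -0.0]
contact_force: [-0.5, 0.9, -0.2]
opening: 0.999
```

Run:
```python
from h import *
np.set_printoptions(precision=4,suppress=True)
st()
p=robot.snapshot('wrist');save(p,'w1.png')
for t in ['pot','jig','jig_hole']:
    print(t,[(np.round(d['at'],4),round(d['score'],2),proj(p,d['at'])[0].round()) for d in robot.place_of(p,t)])
hsv=cv2.cvtColor(p['pixels'],cv2.COLOR_RGB2HSV);b=cv2.inRange(hsv,(105,150,60),(125,255,255))
n,l,s,c=cv2.connectedComponentsWithStats(b);i=1+s[1:,4].argmax()
r=cv2.minAreaRect(np.argwhere(l==i)[:,::-1].astype(np.float32));W=toz(p,cv2.boxPoints(r),.1)[:,:2];print(r,W.mean(0),W)
m=robot.outline_of(p,'pot')[0]['pixels'];
w=cv2.inRange(hsv,(0,0,110),(180,60,255))*m.astype(np.uint8)
pts=np.argwhere(w>0)[:,::-1].astype(np.float32)
cc,rad=cv2.minEnclosingCircle(pts);print('lid',cc,rad,toz(p,cc,.152),toz(p,pts.mean(0),.152))
```

```text
t 3.7 p [ 0.5106 -0.0209  0.3001] tilt [-0.0006  0.0003] jawyaw -0.06 q [-0.064  0.175  1.809  0.     1.158 -0.063] F [-0.5  0.9 -0.2] op 0.999
pot [(array([ 0.3816, -0.0935, -0.0026]), 0.96, array([222., 258.])), (array([ 0.5114, -0.0207,  0.0999]), 0.79, array([320., 220.])), (array([ 0.6461, -0.0273, -0.0009]), 0.78, array([427., 208.]))]
jig [(array([ 0.5122, -0.0196,  0.0019]), 0.98, array([321., 202.]))]
jig_hole []
((320.91461181640625, 216.02670288085938), (130.16720581054688, 95.14971160888672), 72.6459732055664) [ 0.5125 -0.02  ] [[ 0.4512  0.0294]
 [ 0.536   0.0546]
 [ 0.578  -0.0663]
 [ 0.4848 -0.0976]]
lid (0.0, 0.0) 0.0 [[0.2907 0.1457 0.152 ]] [[nan nan nan]]<stdin>:13: RuntimeWarning: Mean of empty slice.
  ret = um.true_divide(
```

View pics/w1.png

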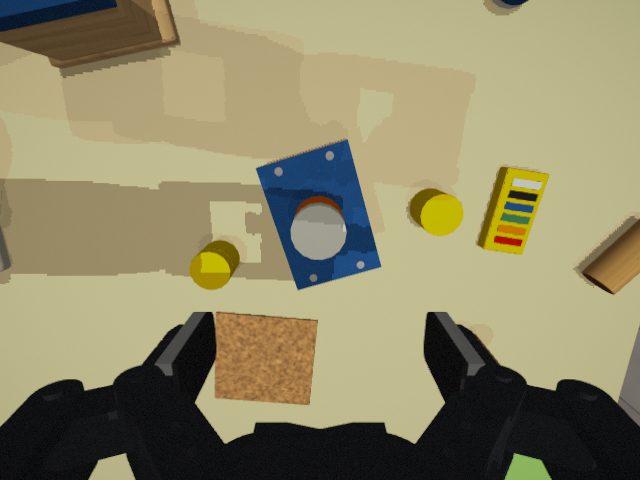

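The wrist view shows the pot lid at (319,232) on the plate, and the mat at (266,358). The estimates agree within 2 mm, so I'll descend and grip.

Emit:
servo_tool([
  [[0,0,0.03,0,0,0],[0,0,0.03,0,0,0],[0,0,0.03,0,0,0],[0,0,0.03,0,0,0],[0,0,0.025,0,0,0],[0,0,0.02,0,0,0],[0,0,0.012,0,0,0],[0,0,0.008,0,0,0],[0,0,0,0,0,0],[0,0,0,0,0,0]],
])

```text
time_s: 4.95
position: [0.5112, -0.0201, 0.116]
ee_rot: [0.707, 0.708, 0.0, 0.0]
contact_force: [-0.1, 0.1, -0.2]
opening: 1.001
```

Emit:
servo_tool([
  [[0,0,0,0,0,0],[0,0,0,0,0,0],[0,0,0,0,0,0],[0,0,0,0,0,0],[0,0,0,0,0,0],[0,0,0,0,0,0],[0,0,0,0,0,0],[0,0,0,0,0,0],[0,0,0,0,0,0],[0,0,0,0,0,0]],
], grip=1, squeeze=40)

```text
time_s: 5.95
position: [0.511, -0.0203, 0.1161]
ee_rot: [0.707, 0.707, 0.0, 0.0]
contact_force: [-2.0, -0.3, 4.7]
opening: 0.551
```

Emit:
servo_tool([
  [[0,0,-0.005,0,0,0],[0,0,-0.01,0,0,0],[0,0,-0.02,0,0,0],[0,0,-0.025,0,0,0],[0,0,-0.02,0,0,0],[0,0,-0.01,0,0,0],[0,0,0,0,0,0],[0,0,0,0,0,0]],
])

```text
time_s: 6.75
position: [0.5103, -0.0202, 0.205]
ee_rot: [0.707, 0.707, -0.0, -0.0]
contact_force: [-0.0, -0.2, -1.1]
opening: 0.549
```

Run:
```python
from h import *
np.set_printoptions(precision=4,suppress=True)
st()
p=robot.snapshot('wrist');save(p,'w2.png');s=robot.snapshot('top');sc=robot.snapshot('scene');save(sc,'sc2.png')
for n,v in (('w',p),('top',s),('sc',sc)):
  for t in ['pot','jig_hole','mat']:
    print(n,t,[(np.round(d['at'],4),round(d['score'],2)) for d in robot.place_of(v,t)])
print(plan((.432,-.247,.19)))
```

```text
t 6.75 p [ 0.5103 -0.0202  0.205 ] tilt [-0.0004  0.0001] jawyaw 0.06 q [-0.063  0.292  1.902  0.     0.949 -0.064] F [-0.  -0.2 -1.1] op 0.549
w pot [(array([ 0.3841, -0.0917, -0.0016]), 0.98), (array([ 0.6467, -0.0288, -0.0017]), 0.62), (array([ 0.5127, -0.0177,  0.187 ]), 0.59)]
w jig_hole [(array([ 0.5139, -0.0234,  0.0985]), 0.59)]
w mat [(array([ 0.4343, -0.2502,  0.0023]), 0.9), (array([ 0.5104, -0.0216,  0.1874]), 0.74)]
top pot []
top jig_hole [(array([ 0.5099, -0.0221,  0.1023]), 0.96), (array([0.2713, 0.2323, 0.1395]), 0.83)]
top mat [(array([ 0.4316, -0.2497,  0.0024]), 0.73)]
sc pot [(array([ 0.6491, -0.0237, -0.001 ]), 0.73), (array([ 0.51  , -0.0182,  0.1887]), 0.64), (array([ 0.7177, -0.222 , -0.0008]), 0.59)]
sc jig_hole [(array([ 0.5097, -0.0201,  0.0994]), 0.68), (array([0.2735, 0.2298, 0.1381]), 0.68)]
sc mat [(array([ 0.4342, -0.2455,  0.0008]), 0.74)]
(array([-0.2267, -0.0789,  0.0152]), np.float64(0.0))
```

View pics/sc2.png

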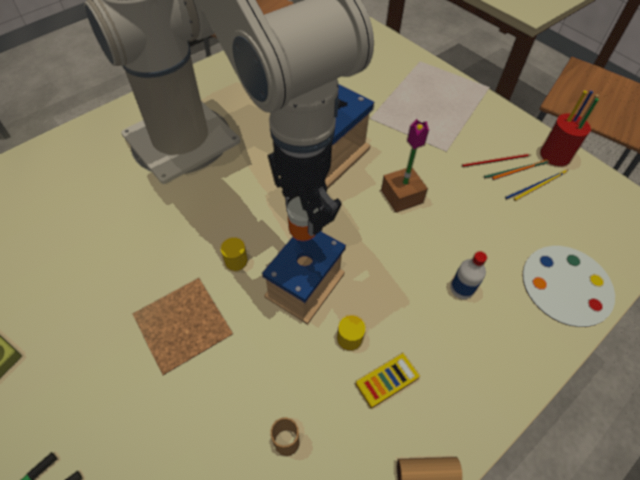

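The pot is held upright over the jig at (300,220), and the hole is now open at (306,261). Carrying it to the mat centre, about (0.433,-0.248).

Emit:
servo_tool([
  [[-0.012,-0.004,0,0,0,0],[-0.026,-0.009,0,0,0,0],[-0.036,-0.012,0,0,0,0],[-0.038,-0.013,0,0,0,0],[-0.038,-0.013,0,0,0,0],[-0.036,-0.012,0,0,0,0],[-0.026,-0.009,0,0,0,0],[-0.014,-0.004,0,0,0,0],[-0.002,-0.001,0,0,0,0],[0,0,0,0,0,0]],
])

```text
time_s: 8.35
position: [0.4337, -0.2482, 0.2052]
ee_rot: [0.707, 0.707, 0.0, -0.0]
contact_force: [0.6, 0.4, -0.8]
opening: 0.548
```

Emit:
servo_tool([
  [[0,0,0.015,0,0,0],[0,0,0.03,0,0,0],[0,0,0.03,0,0,0],[0,0,0.03,0,0,0],[0,0,0.03,0,0,0],[0,0,0.02,0,0,0],[0,0,0.01,0,0,0],[0,0,0.008,0,0,0],[0,0,0,0,0,0],[0,0,0,0,0,0]],
])

```text
time_s: 9.35
position: [0.4345, -0.2484, 0.033]
ee_rot: [0.707, 0.708, 0.0, 0.001]
contact_force: [-0.1, 0.0, -1.7]
opening: 0.553
```

Run:
```python
from h import *
st()
p=robot.snapshot('scene')
print([(np.round(d['at'],4),round(d['score'],2)) for d in robot.place_of(p,'pot')])
```

```text
t 9.35 p [ 0.4345 -0.2484  0.033 ] tilt [ 0.001  -0.0006] jawyaw 0.08 q [-0.543  0.575  2.002  0.     0.564 -0.545] F [-0.1  0.  -1.7] op 0.553
[(array([ 0.3834, -0.0961, -0.0016]), 0.78), (array([ 0.6454, -0.0255, -0.0035]), 0.7), (array([ 0.4335, -0.2498,  0.0187]), 0.61)]
```

Lower in small steps and watch the force.

Emit:
servo_tool([
  [[0,0,0.004,0,0,0],[0,0,0.003,0,0,0],[0,0,0.002,0,0,0],[0,0,0.001,0,0,0],[0,0,0,0,0,0],[0,0,0,0,0,0]],
])

```text
time_s: 10.05
position: [0.4339, -0.2484, 0.0223]
ee_rot: [0.707, 0.707, -0.0, -0.0]
contact_force: [-0.1, -0.1, -1.4]
opening: 0.551
```

Emit:
servo_tool([
  [[0,0,0.001,0,0,0],[0,0,0.001,0,0,0],[0,0,0.001,0,0,0],[0,0,0,0,0,0],[0,0,0,0,0,0]],
])

```text
time_s: 10.55
position: [0.434, -0.2484, 0.0201]
ee_rot: [0.707, 0.708, 0.0, 0.0]
contact_force: [-3.0, 2.2, 10.5]
opening: 0.553
```

It's on the mat (the force rose to 10 N). Release slowly and rise.

Emit:
servo_tool([
  [[0,0,0,0,0,0],[0,0,0,0,0,0],[0,0,0,0,0,0],[0,0,0,0,0,0],[0,0,0,0,0,0],[0,0,0,0,0,0]],
], grip=-0.4)

```text
time_s: 11.15
position: [0.4339, -0.2483, 0.0192]
ee_rot: [0.707, 0.708, -0.0, -0.0]
contact_force: [0.2, -0.9, 0.2]
opening: 0.703
```

Emit:
servo_tool([
  [[0,0,-0.008,0,0,0],[0,0,-0.015,0,0,0],[0,0,-0.03,0,0,0],[0,0,-0.04,0,0,0],[0,0,-0.045,0,0,0],[0,0,-0.045,0,0,0],[0,0,-0.045,0,0,0],[0,0,-0.045,0,0,0],[0,0,-0.035,0,0,0],[0,0,-0.015,0,0,0]],
])

```text
time_s: 12.15
position: [0.4348, -0.2489, 0.347]
ee_rot: [0.707, 0.708, 0.001, 0.003]
contact_force: [-0.4, -0.3, -0.1]
opening: 0.7
```

Run:
```python
from h import *
st()
s=robot.snapshot('scene');p=robot.snapshot('wrist');save(p,'w3.png')
for v in (s,p): print([(t,np.round(d['at'],4),round(d['score'],2)) for t in ('pot','mat','jig_hole') for d in robot.place_of(v,t)])
print(plan((.435,.285,.36),0))
```

```text
t 12.15 p [ 0.4348 -0.2489  0.347 ] tilt [ 0.0056 -0.0034] jawyaw 0.07 q [-0.544  0.11   1.776 -0.     1.249 -0.545] F [-0.4 -0.3 -0.1] op 0.7
[('pot', array([ 0.6473, -0.0262, -0.002 ]), 0.8), ('pot', array([ 0.4362, -0.2471,  0.0034]), 0.79), ('pot', array([ 0.3867, -0.094 , -0.001 ]), 0.75), ('pot', array([ 0.7405, -0.0348,  0.0024]), 0.52), ('mat', array([ 0.4372, -0.2441,  0.0012]), 0.57), ('jig_hole', array([ 0.5116, -0.021 ,  0.1014]), 0.88), ('jig_hole', array([0.2735, 0.23  , 0.1352]), 0.65)]
[('pot', array([ 0.432 , -0.2457,  0.0026]), 0.86), ('pot', array([ 0.6484, -0.0253,  0.001 ]), 0.85), ('pot', array([ 0.3851, -0.096 , -0.001 ]), 0.68), ('mat', array([ 0.432 , -0.2469, -0.0017]), 0.78)]
(array([ 0.533 ,  0.0023, -0.0184]), np.float64(0.07))
```

View pics/w3.png

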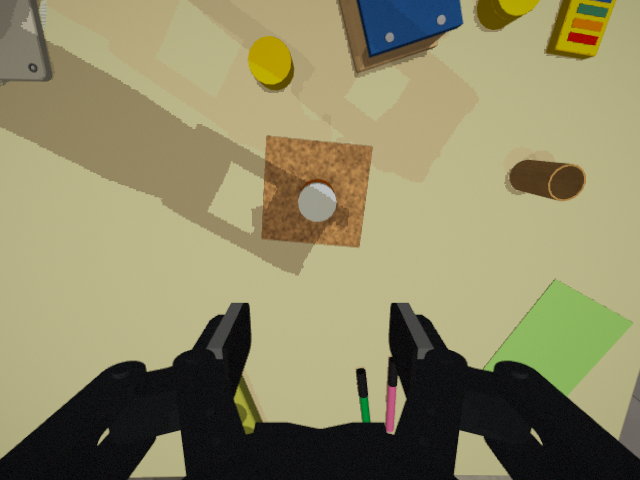

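The wrist view shows the pot upright at (317,200) on the mat, which spans (262–372,136–247), so it is centred. Next I go above the hole for a close look.

Emit:
servo_tool([
  [[0.02,0.008,0,0,0,0],[0.04,0.014,0,0,0,0],[0.04,0.014,0,0,0,0],[0.04,0.014,0,0,0,0],[0.04,0.014,0,0,0,0],[0.03,0.008,0,0,0,0],[0.018,0.004,0,0,0,0],[0,0,0,0,0,0],[0,0,0,0,0,0],[0,0,0,0,0,0]],
])

```text
time_s: 13.55
position: [0.5093, -0.021, 0.3418]
ee_rot: [0.707, 0.707, -0.0, -0.0]
contact_force: [0.2, 0.1, 0.6]
opening: 0.695
```

```bash
cat >> h.py <<'E'
def hole(p,guess=(.511,-.0205)):
    """hole rim: pixels not blue, enclosed in blue plate, near the guess; ellipse fitted at z=.1"""
    hsv=cv2.cvtColor(p['pixels'],cv2.COLOR_RGB2HSV);b=cv2.inRange(hsv,(103,120,30),(127,255,255))
    cs,_=cv2.findContours(b,cv2.RETR_CCOMP,cv2.CHAIN_APPROX_NONE);g=proj(p,[*guess,.1])[0]
    out=[]
    for c in cs:
        if len(c)>20:
            W=toz(p,c[:,0].astype(float),.1)[:,:2]
            A=np.c_[2*W,np.ones(len(W))];s=np.linalg.lstsq(A,(W**2).sum(1),rcond=None)[0]
            r=np.sqrt(s[2]+s[:2]@s[:2]);e=np.std(np.hypot(*(W-s[:2]).T))
            if np.hypot(*(s[:2]-guess))<.03: out.append((s[:2].round(4),r.round(4),e.round(5)))
    return out
E
python3 - <<'E'
from h import *
np.set_printoptions(precision=4,suppress=True)
st()
p=robot.snapshot('wrist');print(hole(p));q=robot.snapshot('scene')
print([(np.round(d['at'],4),round(d['score'],2)) for v in (p,q) for d in robot.place_of(v,'jig_hole')])
hsv=cv2.cvtColor(p['pixels'],cv2.COLOR_RGB2HSV);b=cv2.inRange(hsv,(103,120,30),(127,255,255))
n,l,s,c=cv2.connectedComponentsWithStats(b);i=1+s[1:,4].argmax()
r=cv2.minAreaRect(np.argwhere(l==i)[:,::-1].astype(np.float32));W=toz(p,cv2.boxPoints(r),.1)[:,:2];print(W.mean(0),[np.linalg.norm(W[k]-W[k-1]) for k in range(2)])
cv2.imwrite('pics/w4.png',p['pixels'][:,:,::-1])
print(plan((.475,.285,.33)))
E
```

```text
t 13.55 p [ 0.5093 -0.021   0.3418] tilt [-0.001  -0.0002] jawyaw 0.03 q [-0.064  0.133  1.761 -0.     1.248 -0.065] F [0.2 0.1 0.6] op 0.695
[(array([ 0.5116, -0.0192]), np.float64(0.0622), np.float64(0.01021)), (array([ 0.5118, -0.018 ]), np.float64(0.0138), np.float64(0.0004))]
[(array([ 0.5096, -0.0205,  0.0981]), 0.84), (array([ 0.5107, -0.023 ,  0.1021]), 0.57)]
[ 0.5124 -0.02  ] [np.float64(0.13108088744826144), np.float64(0.08855683814567425)]
(array([ 0.306 , -0.0346,  0.0123]), np.float64(0.0))
```

Emit:
servo_tool([
  [[0.02,-0.003,0,0,0,0],[0.04,-0.005,0,0,0,0],[0.04,-0.005,0,0,0,0],[0.045,-0.005,0,0,0,0],[0.045,-0.005,0,0,0,0],[0.04,-0.005,0,0,0,0],[0.035,-0.004,0,0,0,0],[0.025,-0.002,0,0,0,0],[0.016,-0.001,0,0,0,0],[0,0,0,0,0,0]],
])

```text
time_s: 14.75
position: [0.4744, 0.2868, 0.3422]
ee_rot: [0.706, 0.708, 0.0, -0.0]
contact_force: [-0.3, -0.3, -0.5]
opening: 0.702
```

Emit:
servo_tool([
  [[0,0,0,0,0,0],[0,0,0,0,0,0]],
])

```text
time_s: 14.95
position: [0.4745, 0.2846, 0.3423]
ee_rot: [0.707, 0.707, -0.0, 0.0]
contact_force: [0.1, 0.6, -0.7]
opening: 0.702
```

Run:
```python
from h import *
np.set_printoptions(precision=4,suppress=True)
st()
p=robot.snapshot('wrist');q=robot.snapshot('scene');t=robot.snapshot('top')
for n,v in (('w',p),('s',q),('t',t)):print(n,[(k,np.round(d['at'],4),round(d['score'],2)) for k in ('tulip','tulip_bud','tulip_band','stand') for d in robot.place_of(v,k)])
u=proj(p,[.475,.286,.2])[0].astype(int);print(u)
x0,y0=max(u[0]-90,0),max(u[1]-75,0)
cv2.imwrite('pics/w5.png',cv2.resize(p['pixels'][y0:y0+150,x0:x0+180],None,fx=4,fy=4,interpolation=cv2.INTER_CUBIC)[:,:,::-1]);print(x0,y0)
```

```text
t 14.95 p [0.4745 0.2846 0.3423] tilt [-0.0001 -0.0004] jawyaw -0.0 q [ 0.519  0.205  1.673 -0.     1.264  0.519] F [ 0.1  0.6 -0.7] op 0.702
w [('tulip', array([0.4686, 0.284 , 0.0123]), 0.64), ('tulip_bud', array([0.4711, 0.2874, 0.1764]), 0.68), ('tulip_band', array([0.4742, 0.2835, 0.0758]), 0.77), ('tulip_band', array([ 0.5139, -0.022 ,  0.0032]), 0.49), ('stand', array([ 0.4746,  0.2875, -0.0014]), 0.89)]
s [('tulip', array([0.4722, 0.2866, 0.0056]), 0.68), ('tulip_bud', array([0.4745, 0.2844, 0.1789]), 0.84), ('tulip_bud', array([ 0.5103, -0.02  ,  0.0014]), 0.36), ('tulip_band', array([0.4749, 0.2846, 0.0785]), 0.88), ('stand', array([ 0.4774,  0.2848, -0.0001]), 0.59), ('stand', array([0.4736, 0.2841, 0.1801]), 0.27)]
t [('tulip', array([0.4731, 0.2862, 0.0132]), 0.65), ('tulip_bud', array([0.4727, 0.2835, 0.1784]), 0.87), ('tulip_band', array([0.478 , 0.2856, 0.0753]), 0.81), ('stand', array([0.474 , 0.281 , 0.0051]), 0.96)]
[319 233]
229 158
```

View pics/w5.png

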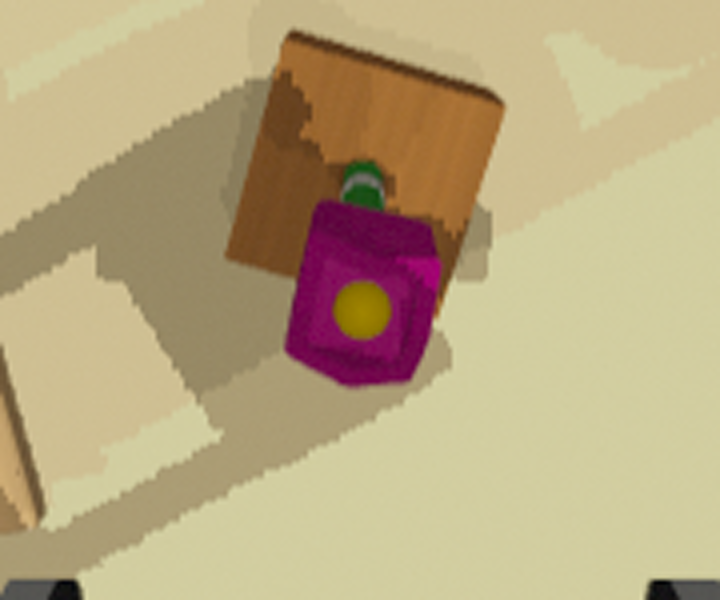

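The crop shows the tulip from above. The bud's back lower edge runs from (325,205) to (435,225), turned about −10° to −15°, and the stand is at −16°. I'll fit the yaw against the silhouettes.

Run:
```python
from h import *
np.set_printoptions(precision=4,suppress=True)
V=[robot.snapshot(n) for n in ('wrist','scene','top')]
S=6;D=[]
for v in V:
    u=proj(v,[.474,.285,.18])[0].astype(int)-45
    c=v['pixels'][u[1]:u[1]+90,u[0]:u[0]+90]
    h=cv2.cvtColor(c,cv2.COLOR_RGB2HSV);m=cv2.inRange(h,(135,90,30),(172,255,255))|cv2.inRange(h,(18,170,90),(26,255,255))
    n,l,s,cc=cv2.connectedComponentsWithStats(m);m=(l==1+s[1:,4].argmax()).astype(np.uint8)
    D.append((v,u,cv2.resize(m*255,None,fx=S,fy=S,interpolation=cv2.INTER_LINEAR)>127))
def mask(v,u,x,y,a,top=.2):
    P=[]
    for z,w in ((.16,.014),(.2,.014),(.213,.007)):
        for sx in (-1,1):
            for sy in (-1,1): P.append([x+w*(sx*np.cos(a)-sy*np.sin(a)),y+w*(sx*np.sin(a)+sy*np.cos(a)),z])
    q=cv2.convexHull((((proj(v,P)-u)+.5)*S).astype(np.int32));I=np.zeros((90*S,90*S),np.uint8);cv2.fillConvexPoly(I,q,1);return I>0
for sel in ([0],[0,1,2]):
    for a in range(-35,21,5):
        best=max((min if 0 else np.mean)([ (mask(*D[i][:2],x,y,np.radians(a))&D[i][2]).sum()/(mask(*D[i][:2],x,y,np.radians(a))|D[i][2]).sum() for i in sel]) and (np.mean([ (mask(*D[i][:2],x,y,np.radians(a))&D[i][2]).sum()/(mask(*D[i][:2],x,y,np.radians(a))|D[i][2]).sum() for i in sel]),x,y) for x in np.arange(.470,.479,.002) for y in np.arange(.281,.290,.002))
        print(sel,a,np.round(best,4))
```

```text
[0] -35 [0.799 0.474 0.283]
[0] -30 [0.823 0.474 0.283]
[0] -25 [0.8486 0.474  0.283 ]
[0] -20 [0.8759 0.474  0.283 ]
[0] -15 [0.901 0.474 0.283]
[0] -10 [0.8994 0.474  0.283 ]
[0] -5 [0.8685 0.474  0.283 ]
[0] 0 [0.8376 0.476  0.283 ]
[0] 5 [0.818 0.476 0.283]
[0] 10 [0.7908 0.476  0.283 ]
[0] 15 [0.7722 0.476  0.283 ]
[0] 20 [0.7584 0.476  0.283 ]
[0, 1, 2] -35 [0.6958 0.474  0.285 ]
[0, 1, 2] -30 [0.7043 0.474  0.285 ]
[0, 1, 2] -25 [0.7142 0.474  0.285 ]
[0, 1, 2] -20 [0.7271 0.474  0.285 ]
[0, 1, 2] -15 [0.736 0.474 0.285]
[0, 1, 2] -10 [0.7311 0.474  0.285 ]
[0, 1, 2] -5 [0.7189 0.474  0.285 ]
[0, 1, 2] 0 [0.7012 0.474  0.285 ]
[0, 1, 2] 5 [0.6851 0.474  0.285 ]
[0, 1, 2] 10 [0.6743 0.474  0.285 ]
[0, 1, 2] 15 [0.6733 0.474  0.285 ]
[0, 1, 2] 20 [0.6691 0.474  0.285 ]
```

Emit:
servo_tool([
  [[0,0,0.01,0,0,6.5],[0,0,0.025,0,0,6.5],[0,0,0.03,0,0,0],[0,0,0.03,0,0,0],[0,0,0.03,0,0,0],[0,0,0.025,0,0,0],[0,0,0.018,0,0,0],[0,0,0.012,0,0,0],[0,0,0.001,0,0,0],[0,0,0,0,0,0]],
])

```text
time_s: 16.85
position: [0.4746, 0.2859, 0.1617]
ee_rot: [0.782, 0.623, 0.0, 0.0]
contact_force: [0.1, 0.4, 0.7]
opening: 0.699
```

Emit:
servo_tool([
  [[0,0,0,0,0,0],[0,0,0,0,0,0],[0,0,0,0,0,0],[0,0,0,0,0,0],[0,0,0,0,0,0],[0,0,0,0,0,0],[0,0,0,0,0,0],[0,0,0,0,0,0],[0,0,0,0,0,0],[0,0,0,0,0,0]],
], grip=1, squeeze=50)

```text
time_s: 17.85
position: [0.4749, 0.2861, 0.1624]
ee_rot: [0.782, 0.623, 0.001, 0.0]
contact_force: [-0.3, -0.5, 6.2]
opening: 0.321
```

Run:
```python
from h import *
st()
for n in ('scene','top'):
  v=robot.snapshot(n);print([(k,np.round(d['at'],4),round(d['score'],2)) for k in ('tulip','tulip_band') for d in robot.place_of(v,k)])
```

```text
t 17.85 p [0.4749 0.2861 0.1624] tilt [0.0014 0.0009] jawyaw -12.94 q [0.521 0.412 1.839 0.    0.889 0.746] F [-0.3 -0.5  6.2] op 0.321
[('tulip', array([0.4706, 0.2832, 0.0084]), 0.9), ('tulip_band', array([0.4737, 0.2874, 0.0752]), 0.83)]
[('tulip', array([0.4741, 0.2861, 0.0085]), 0.76)]
```

Gripped flat, with an opening of about 27–28 mm. Lift straight up.

Emit:
servo_tool([
  [[0,0,-0.006,0,0,0],[0,0,-0.012,0,0,0],[0,0,-0.02,0,0,0],[0,0,-0.025,0,0,0],[0,0,-0.025,0,0,0],[0,0,-0.025,0,0,0],[0,0,-0.025,0,0,0],[0,0,-0.017,0,0,0],[0,0,-0.01,0,0,0],[0,0,0,0,0,0]],
])

```text
time_s: 19.15
position: [0.4748, 0.286, 0.3281]
ee_rot: [0.782, 0.623, 0.001, 0.0]
contact_force: [0.4, -0.2, -1.5]
opening: 0.327
```

Run:
```python
from h import *
st()
for n in ('scene','top','wrist'):
  v=robot.snapshot(n);print([(k,np.round(d['at'],4),round(d['score'],2)) for k in ('tulip','tulip_band','tulip_bud') for d in robot.place_of(v,k)[:1]])
  print(hole(v))
print(plan((.512,-.0195,.3265)))
```

```text
t 19.15 p [0.4748 0.286  0.3281] tilt [0.0025 0.0014] jawyaw -12.93 q [ 0.521  0.217  1.69  -0.     1.232  0.746] F [ 0.4 -0.2 -1.5] op 0.327
[('tulip', array([0.4717, 0.2858, 0.1759]), 0.85), ('tulip_band', array([0.4761, 0.2865, 0.2458]), 0.85), ('tulip_bud', array([0.4747, 0.2828, 0.3449]), 0.62)]
[(array([ 0.5151, -0.0263]), np.float64(0.0626), np.float64(0.00967)), (array([ 0.5154, -0.026 ]), np.float64(0.0137), np.float64(0.00095))]
[('tulip', array([0.4746, 0.2875, 0.1737]), 0.88), ('tulip_band', array([0.4715, 0.2843, 0.2369]), 0.87), ('tulip_bud', array([0.4718, 0.2846, 0.3447]), 0.75)]
[(array([ 0.512 , -0.0177]), np.float64(0.0595), np.float64(0.00897)), (array([ 0.5115, -0.0174]), np.float64(0.0159), np.float64(0.00045))]
[('tulip', array([ 0.708 ,  0.2097, -0.0036]), 0.48), ('tulip_band', array([0.4726, 0.286 , 0.2398]), 0.63), ('tulip_bud', array([0.469 , 0.285 , 0.3391]), 0.92)]
[]
(array([-0.289 ,  0.1051, -0.0004]), np.float64(0.0))
```

Emit:
servo_tool([
  [[-0.01,0.004,0,0,0,0],[-0.025,0.009,0,0,0,0],[-0.035,0.013,0,0,0,0],[-0.039,0.014,0,0,0,0],[-0.042,0.015,0,0,0,0],[-0.042,0.015,0,0,0,0],[-0.037,0.013,0,0,0,0],[-0.03,0.011,0,0,0,0],[-0.02,0.008,0,0,0,0],[-0.009,0.003,0,0,0,0]],
])

```text
time_s: 20.75
position: [0.5119, -0.0218, 0.3264]
ee_rot: [0.783, 0.622, -0.0, 0.0]
contact_force: [-0.2, 0.3, -0.2]
opening: 0.32
```

Emit:
servo_tool([
  [[0,0,0.01,0,0,0],[0,0,0.015,0,0,0],[0,0,0.015,0,0,0],[0,0,0.008,0,0,0],[0,0,0,0,0,0],[0,0,0,0,0,0],[0,0,0,0,0,0],[0,0,0,0,0,0]],
])

```text
time_s: 21.55
position: [0.5124, -0.0194, 0.279]
ee_rot: [0.782, 0.623, 0.0, 0.0]
contact_force: [0.3, 0.3, -0.9]
opening: 0.323
```

Run:
```python
from h import *
st()
C=[]
for n in ('scene','wrist'):
  v=robot.snapshot(n);print(n,[(k,np.round(d['at'],4),round(d['score'],2)) for k in ('tulip','tulip_band','tulip_bud','jig_hole') for d in robot.place_of(v,k)[:1]])
  print(hole(v));u=proj(v,[.512,-.02,.13])[0].astype(int);print(u)
  x0,y0=u-[50,70];f=4
  C.append(cv2.resize(v['pixels'][max(y0,0):y0+140,x0:x0+100],(400,560),interpolation=cv2.INTER_CUBIC));print(x0,y0)
cv2.imwrite('pics/c6.png',np.hstack(C)[:,:,::-1])
```

```text
t 21.55 p [ 0.5124 -0.0194  0.279 ] tilt [ 0.0013 -0.0001] jawyaw -12.93 q [-0.061  0.2    1.83   0.     1.111  0.165] F [ 0.3  0.3 -0.9] op 0.323
scene [('tulip', array([ 0.5105, -0.0215,  0.126 ]), 0.77), ('tulip_band', array([ 0.5133, -0.0164,  0.1938]), 0.96), ('tulip_bud', array([ 0.5127, -0.021 ,  0.2965]), 0.69), ('jig_hole', array([ 0.5117, -0.0225,  0.099 ]), 0.82)]
[(array([ 0.5212, -0.0279]), np.float64(0.0584), np.float64(0.01352)), (array([ 0.5155, -0.0264]), np.float64(0.0141), np.float64(0.001))]
[305 247]
255 177
wrist [('tulip', array([ 0.51  , -0.0213,  0.1264]), 0.74), ('tulip_band', array([ 0.5099, -0.0242,  0.1916]), 0.9), ('tulip_bud', array([ 0.5111, -0.0178,  0.2952]), 0.57), ('jig_hole', array([ 0.5138, -0.0243,  0.1007]), 0.8)]
[(array([ 0.5139, -0.0151]), np.float64(0.0545), np.float64(0.01907))]
[319 234]
269 164
```

View pics/c6.png

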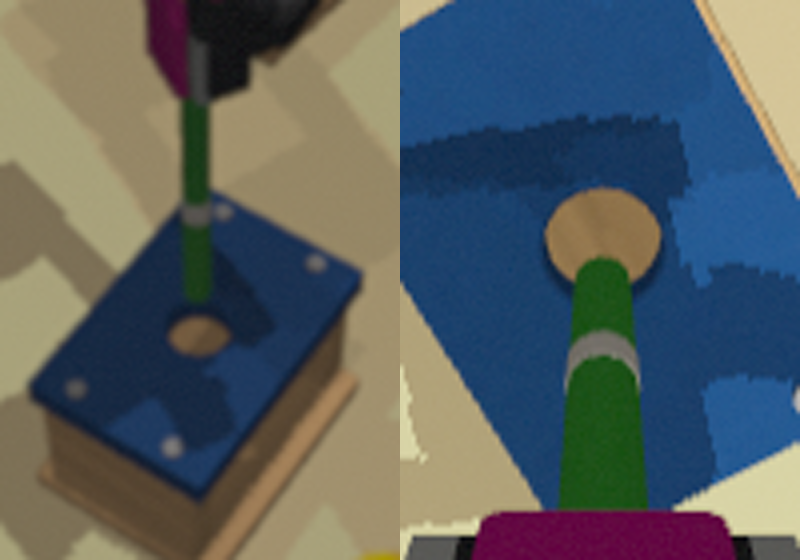

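The crop shows the tip hanging above the hole. In the scene half the tip is at (198,298) and the hole at (198,336). In the wrist half the tip is at (603,262) and the hole at (603,237), with part of the inner wall visible. I'll fit the hole using the top and bottom rims, and fit the stem axis as well.

```bash
cat >> h.py <<'E'
TH=np.linspace(0,2*np.pi,80)
def disc(v,u,x,y,z,r,S,N):
    P=np.c_[x+r*np.cos(TH),y+r*np.sin(TH),np.full(80,z)];I=np.zeros((N*S,N*S),np.uint8)
    cv2.fillConvexPoly(I,(((proj(v,P)-u)+.5)*S).astype(np.int32),1);return I>0
def holefit(v,g=(.512,-.02)):
    S,N=6,90;u=proj(v,[*g,.1])[0].astype(int)-N//2
    c=v['pixels'][u[1]:u[1]+N,u[0]:u[0]+N];h=cv2.cvtColor(c,cv2.COLOR_RGB2HSV);m=cv2.inRange(h,(5,40,40),(30,255,255))
    n,l,s,cc=cv2.connectedComponentsWithStats(m);i=min(range(1,n),key=lambda i:np.hypot(*(cc[i]-N/2)) if s[i,4]>40 else 1e9)
    M=cv2.resize((l==i).astype(np.uint8)*255,None,fx=S,fy=S)>127
    f=lambda x,y:(lambda A:(A&M).sum()/(A|M).sum())(disc(v,u,x,y,.1,.014,S,N)&disc(v,u,x,y,.084,.014,S,N))
    return max((f(x,y),x,y) for x in np.arange(g[0]-.008,g[0]+.009,.001) for y in np.arange(g[1]-.009,g[1]+.009,.001))
def axis(v,o,zs=(.03,.05,.085,.11,.13)):
    """pixel offset of the visible green stem centre from the predicted axis (TCP minus 151 mm tip), across the axis, in mm"""
    h=cv2.cvtColor(v['pixels'],cv2.COLOR_RGB2HSV);m=cv2.inRange(h,(45,80,20),(90,255,255));out=[]
    M=R.from_quat(o['ee_rot']).as_matrix();tip=o['position']+M[:,2]*.151
    for z in zs:
        X=tip-M[:,2]*z;c,e,w=proj(v,[X,X-M[:,2]*.01,X+[0.001,0,0]]);d=(e-c)/np.linalg.norm(e-c);n=np.array([-d[1],d[0]])
        f,Rm,t=cam(v);px=f/(Rm@X+t)[2]/1000
        s=np.arange(-14,14,.1)*px;q=(c+s[:,None]*n).round().astype(int);k=m[q[:,1].clip(0,479),q[:,0].clip(0,639)]>0
        if k.sum()>5: out.append((z,round(s[k].mean()/px,2),round(k.sum()*.1,1),(n).round(2)))
    return out
E
python3 - <<'E'
from h import *
o=robot.observe()
for n in ('scene','top','wrist'):
    v=robot.snapshot(n)
    if n!='wrist': print(n,np.round(holefit(v),4))
    print(axis(v,o))
# old wrist picture, TCP pose then: identity jaw yaw, down
M=R.from_quat(o['ee_rot']).as_matrix();f,Rc,t=cam(v)
Rct=Rc@M; tct=Rc@o['position']+t           # camera <- tool
M0=np.array([[0,1,0],[1,0,0],[0,0,-1.]]);p0=np.array([.5093,-.021,.3418])
w=dict(v);w['pixels']=cv2.imread('pics/w4.png')[:,:,::-1].copy();R0=Rct@M0.T;w['rvec']=R.from_matrix(R0).as_rotvec();w['tvec']=tct-R0@p0
print('w4',np.round(holefit(w),4))
E
```

```text
scene [ 0.8914  0.511  -0.023 ]
[(0.03, np.float64(-3.8), np.float64(13.1), array([ 1.  , -0.01])), (0.085, np.float64(-4.0), np.float64(7.7), array([ 1.  , -0.01])), (0.11, np.float64(-3.8), np.float64(7.5), array([ 1.  , -0.01]))]
top [ 0.     0.521 -0.012]
[]
[(0.03, np.float64(0.45), np.float64(11.6), array([-1.,  0.])), (0.05, np.float64(-5.3), np.float64(0.7), array([-1.,  0.])), (0.085, np.float64(0.35), np.float64(11.8), array([-1.,  0.])), (0.11, np.float64(0.05), np.float64(12.2), array([-1.,  0.]))]
w4 [ 0.9435  0.512  -0.02  ]
```

The stem and hole agree to within about 1 mm in the same cameras: hole (0.512,-0.020), stem (0.512,-0.020), upright. Lowering slowly.

Emit:
servo_tool([
  [[0,0,0.005,0,0,0],[0,0,0.01,0,0,0],[0,0,0.012,0,0,0],[0,0,0.012,0,0,0],[0,0,0.01,0,0,0],[0,0,0.006,0,0,0],[0,0,0,0,0,0],[0,0,0,0,0,0],[0,0,0,0,0,0]],
])

```text
time_s: 23.1
position: [0.5124, -0.0195, 0.2238]
ee_rot: [0.782, 0.623, 0.0, 0.0]
contact_force: [0.7, -0.5, -1.7]
opening: 0.328
```

Run:
```python
from h import *
st();C=[]
o=robot.observe()
for n in ('scene','wrist'):
  v=robot.snapshot(n);print(axis(v,o,(.06,.075,.085,.1,.11,.13)));u=proj(v,[.512,-.02,.11])[0].astype(int)
  x0,y0=u-[50,60];C.append(cv2.resize(v['pixels'][y0:y0+120,x0:x0+100],(400,480),interpolation=cv2.INTER_CUBIC))
cv2.imwrite('pics/c7.png',np.hstack(C)[:,:,::-1])
```

```text
t 23.1 p [ 0.5124 -0.0195  0.2238] tilt [ 0.001 -0.   ] jawyaw -12.94 q [-0.061  0.268  1.883  0.     0.99   0.165] F [ 0.7 -0.5 -1.7] op 0.328
[(0.06, np.float64(-3.55), np.float64(1.6), array([ 1.  , -0.01])), (0.075, np.float64(-3.45), np.float64(11.6), array([ 1.  , -0.01])), (0.085, np.float64(-4.1), np.float64(13.1), array([ 1.  , -0.01])), (0.1, np.float64(-4.0), np.float64(12.9), array([ 1.  , -0.01])), (0.11, np.float64(-3.85), np.float64(12.8), array([ 1.  , -0.01]))]
[(0.06, np.float64(0.4), np.float64(8.9), array([-1.,  0.])), (0.075, np.float64(0.05), np.float64(11.6), array([-1.,  0.])), (0.085, np.float64(0.35), np.float64(11.8), array([-1.,  0.])), (0.1, np.float64(0.35), np.float64(12.2), array([-1.,  0.])), (0.11, np.float64(0.05), np.float64(12.2), array([-1.,  0.]))]
```

View pics/c7.png

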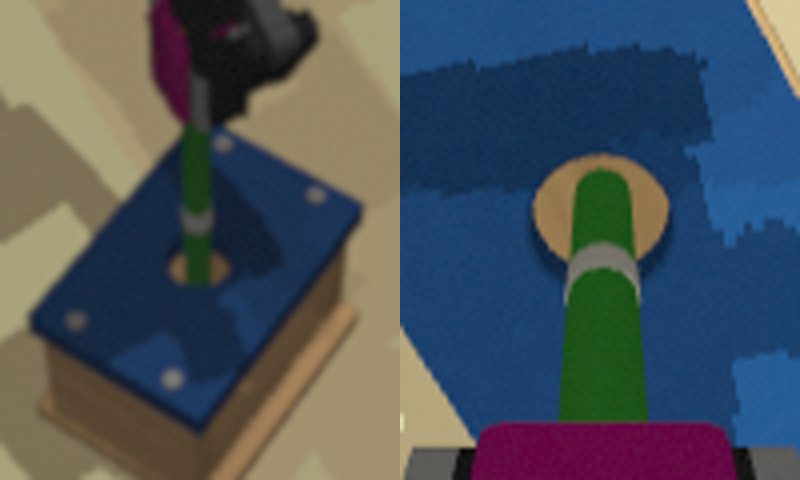

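In both halves the stem is centred sideways in the hole: scene stem at 199 and hole at 168–230, wrist stem at 603 and hole at 533–668. Going the last 36 mm.

Emit:
servo_tool([
  [[0,0,0.005,0,0,0],[0,0,0.008,0,0,0],[0,0,0.009,0,0,0],[0,0,0.007,0,0,0],[0,0,0.004,0,0,0],[0,0,0.003,0,0,0],[0,0,0,0,0,0],[0,0,0,0,0,0],[0,0,0,0,0,0]],
])

```text
time_s: 24.1
position: [0.5122, -0.0195, 0.1876]
ee_rot: [0.782, 0.623, 0.0, 0.0]
contact_force: [0.3, 0.3, -0.7]
opening: 0.324
```

Run:
```python
from h import *
st();C=[]
o=robot.observe()
for n in ('scene','wrist'):
  v=robot.snapshot(n);print(n,axis(v,o,(.085,.1,.11,.125)));u=proj(v,[.512,-.02,.11])[0].astype(int)
  print([(k,np.round(d['at'],4),round(d['score'],2)) for k in ('tulip_band','tulip_bud','pot','jig_hole','glue','tube','crayons') for d in robot.place_of(v,k)[:3]])
  # rows of the band along stem column: saturation minimum
  x0,y0=u-[40,50];C.append(cv2.resize(v['pixels'][y0:y0+100,x0:x0+80],(400,500),interpolation=cv2.INTER_CUBIC))
  print('axis z=.094,.1,.106 crop px',((proj(v,[[.5124,-.0195,z] for z in (.094,.1,.106)])-[x0,y0])*5).round(0).tolist())
cv2.imwrite('pics/c8.png',np.hstack(C)[:,:,::-1])
```

```text
t 24.1 p [ 0.5122 -0.0195  0.1876] tilt [ 0.0006 -0.    ] jawyaw -12.94 q [-0.061  0.319  1.911 -0.     0.91   0.165] F [ 0.3  0.3 -0.7] op 0.324
scene [(0.085, np.float64(-3.5), np.float64(11.9), array([ 1.  , -0.01])), (0.1, np.float64(-3.35), np.float64(11.8), array([ 1.  , -0.01])), (0.11, np.float64(-4.1), np.float64(13.3), array([ 1.  , -0.01]))]
[('tulip_band', array([ 0.5121, -0.0171,  0.103 ]), 0.58), ('tulip_bud', array([ 0.5084, -0.0231,  0.2043]), 0.68), ('tulip_bud', array([ 0.5124, -0.0203,  0.1022]), 0.26), ('pot', array([ 0.3838, -0.0914, -0.0028]), 0.92), ('pot', array([ 0.4339, -0.2462,  0.0065]), 0.75), ('pot', array([ 0.6463, -0.026 , -0.0016]), 0.69), ('jig_hole', array([ 0.5098, -0.0197,  0.1003]), 0.65), ('jig_hole', array([ 0.7419, -0.0339,  0.0025]), 0.33), ('glue', array([ 0.7096,  0.2094, -0.0038]), 0.75), ('tube', array([ 0.7165, -0.22  , -0.0017]), 0.98), ('crayons', array([ 0.743 , -0.0348,  0.0032]), 0.66)]
axis z=.094,.1,.106 crop px [[206.0, 275.0], [206.0, 266.0], [206.0, 256.0]]
wrist [(0.085, np.float64(0.55), np.float64(11.8), array([-1.,  0.])), (0.1, np.float64(0.25), np.float64(11.6), array([-1.,  0.])), (0.11, np.float64(0.25), np.float64(12.2), array([-1.,  0.]))]
[('tulip_band', array([ 0.5129, -0.0233,  0.1001]), 0.57), ('tulip_bud', array([ 0.5088, -0.0197,  0.2016]), 0.77), ('pot', array([ 0.3846, -0.0926, -0.0017]), 0.91), ('pot', array([ 6.466e-01, -2.590e-02,  5.000e-04]), 0.81), ('pot', array([ 0.4339, -0.2497,  0.0021]), 0.53), ('jig_hole', array([ 0.5119, -0.0216,  0.0968]), 0.94), ('glue', array([ 0.7445, -0.0339,  0.0032]), 0.37), ('tube', array([ 0.7161, -0.2206,  0.0023]), 0.82), ('crayons', array([ 7.453e-01, -3.030e-02,  3.000e-04]), 0.61)]
axis z=.094,.1,.106 crop px [[205.0, 213.0], [205.0, 226.0], [206.0, 241.0]]
```

View pics/c8.png

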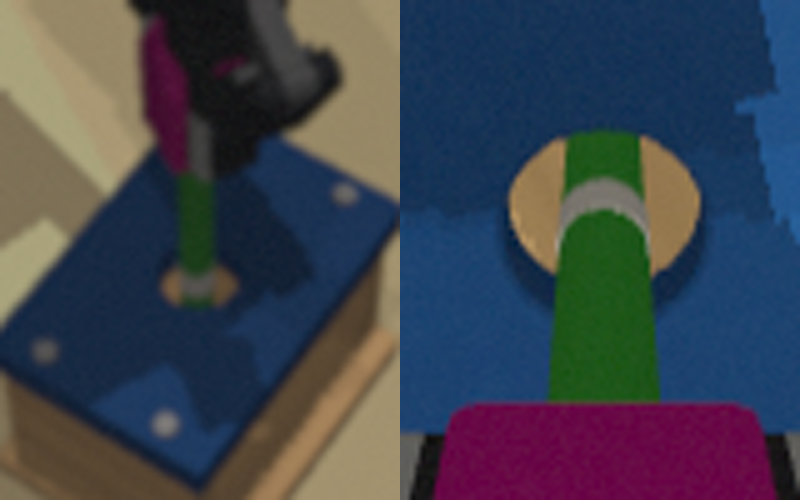

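The band sits at plate level in both halves: the wrist band edges average y≈225 against 226 predicted, and in the scene half the band is at 273–300 with the hole centre at about 283. The stem sits about 0.6–1 mm off centre toward lower x and y, so I'll trim slightly and settle.

Emit:
servo_tool([
  [[0.0004,0.0003,0,0,0,0],[0.0004,0.0003,0,0,0,0],[0,0,0,0,0,0],[0,0,0,0,0,0],[0,0,0,0,0,0],[0,0,0,0,0,0],[0,0,0,0,0,0],[0,0,0,0,0,0]],
])

```text
time_s: 25.7
position: [0.5127, -0.0188, 0.1873]
ee_rot: [0.782, 0.623, -0.0, -0.0]
contact_force: [-0.3, -0.0, -0.4]
opening: 0.319
```

Run:
```python
from h import *
st();o=robot.observe();print(np.abs(o['qvel']).max())
for n in ('scene','wrist'): print(axis(robot.snapshot(n),o,(.085,.1,.11)))
robot.hand_in();st()
```

```text
t 25.7 p [ 0.5127 -0.0188  0.1873] tilt [-0.0001 -0.    ] jawyaw -12.94 q [-0.06   0.32   1.91  -0.     0.911  0.166] F [-0.3 -0.  -0.4] op 0.319
0.0004500867207189314
[(0.085, np.float64(-4.3), np.float64(11.9), array([ 1.  , -0.01])), (0.1, np.float64(-3.35), np.float64(13.4), array([ 1.  , -0.01])), (0.11, np.float64(-3.2), np.float64(13.3), array([ 1.  , -0.01]))]
[(0.085, np.float64(0.3), np.float64(11.9), array([-1., -0.])), (0.1, np.float64(0.25), np.float64(12.2), array([-1., -0.])), (0.11, np.float64(-0.05), np.float64(12.2), array([-1., -0.]))]
the job is handed in; nothing more can be done
the job is handed in; nothing more can be done
```

I moved the paint pot off the smaller jig to the middle of the cork mat. Then I drew the tulip from its stand, lowered its stem through the guide hole and handed in at about 25.8 s, still holding it there.

**Pot:** it was released upright on the mat. The last pictures put it about 1–3 mm from the mat's centre.

**Tulip:**
- **Height:** by the arm's position the white band is within about 1 mm of the plate top. The last close-up, taken before a final shift of less than 1 mm sideways, showed the same.
- **Centring:** the stem is within about 1 mm of the hole's centre.
- **Hold:** the tool's tilt is under 0.1°, the arm is still, and the force on the tool is about 0.5 N. I saw no contact with the jig.

**Bystanders:** the arm never went to the glue bottle, tube or crayon box. The tube and crayons still read where they began in the last wrist and scene pictures. The glue bottle matched in the scene camera; a low-score wrist report (0.37) put it at the crayon box, and I took that as false.

**Disagreement:** the scene camera places both the hole and the stem about 3–4 mm away from where the wrist camera and the arm's position put them. Because both shift alike, I centred by comparing stem and hole within the same picture. I did not take another picture to check the centring after the final shift.

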